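# Pine cones onto their log slices

## Robot

A 6-joint arm with a two-finger parallel gripper is mounted at the origin on the work surface. World frame = base frame: x ahead of the robot, y to its left, z up, the work surface at z = 0. Lengths are in m, angles in rad, forces in N, time in s.
With the tool pointing down it reaches from about 0.25 to 0.775 m from the base axis. Payload 4 kg.
Tool frame: the origin (TCP) lies at the very end of the fingers, on their centre line; the grasp point (between the pads) lies 19 mm behind it; z points along the fingers, y is the line along which they close (so a half turn about z gives the same grasp; the last joint's range is limited). The gripper opens to 94 mm and grips with 3 to 60 N. Pads are 16 mm wide; open, the fingers measure 119 mm over their backs; the gripper's body (75 mm by 177 mm) begins 78 mm behind the grasp point.
Start: joints at [-1.392, 0.087, 1.371, -0, 1.684, -0.103], TCP at [0.153, -0.528, 0.206] pointing down, gripper open.
Joint ranges: [-3.1, 3.1], [-0.76, 2.03], [0.27, 2.55], [-1.08, 4.22], [0.17, 2.65], [-2.57, 2.57]. Speed limits (rad/s): [2.79, 2.79, 3.14, 3.14, 3.14, 3.14].

## Interface

Orientations are given as [roll, pitch, yaw] about the fixed x, y, z axes, in that order (R = Rz(yaw) Ry(pitch) Rx(roll)).
In Python, from bench import robot, vision gives the robot as it stands.
- The arm moves only by the shell command python3 -m crank 'ROWS'. ROWS is JSON, a list of rows, each a list of 3 entries, a list of its own where there are three numbers: the closure, from 0 (fully open) to 1 (shut), then the shift along the tool's x, y, z in m, then the turn, a rotation vector about the tool's x, y, z in degrees. A call has 1 to 8 rows; each row shifts and turns the commanded pose from where the row before left it, along the tool's axes as they then stand; what a row does not reach is not made up. A row lasts 1/10 s, in which the tool goes at most 50 mm and 8.59 degrees, less where a joint would pass 70% of its speed; a pose out of reach is approached as far as the arm can. A call with a gripper value outside its range is refused whole. The fingers move at their own pace and stop on an object; the grip force is fixed at half the most. Time passes only in rows, so rows that do not move let the fingers close. It gives the time, the measured TCP pose, the force, the opening and the grip force at its end, in the units of the state.
- robot.get_obs(): the state, without advancing time (a new reading comes with each control period).
- vision.snapshot(name): name is "scene" or "top"; returns a dict with "color" (480x640x3 uint8, red, green, blue), "z_map" (480x640 float32, m along the optical axis (not along the pixel's ray), 0 where there is no reading), "fx", "fy", "cx", "cy" (pixels), "R" (3x3) and "t" (3): a world point X has camera coordinates R X + t. Camera axes: x right, y down, z forward; pixel columns grow to the right and rows downward; lengths in m; the calibration is good to about 2 mm. A picture is of the moment at which its call begins.
- robot.close_job(): hands the job in; it is judged then, once.
The state is a dict: "time": time; "joint_positions": joint angles; "qvel": joint speeds; "joint_torque": joint torques, N m; "tool_pos": TCP position; "ee_rot": TCP orientation; "wrist_force": force on the tool from outside, world axes, zero at the start; "wrist_torque": the same for the moment, N m; "width": finger opening in m; "finger_force": force on a finger pad.
Only numpy, scipy, OpenCV 4.12 (cv2) and the standard library are available. Lean on these libraries where they do the work, as an engineer would, in place of code of your own. Each camera call takes 0.05 s, during which the arm holds its last target. There are 200 camera calls.

## Task

On the nature-craft table, stand each of the four pine cones upright in the middle of the log slice of its own size rank (smallest cone on smallest slice, and so on up to the largest on the largest). Work from the smallest cone up, one at a time: two cones now stand on a slice one size too big, so each slice is free by the time its own cone comes. Leave the slices lying where they are, and do not knock over or carry off the glue bottle or the acorn.

Things in the scene. Friction and masses are not known exactly. Their poses are not given: they have to be found in the camera images.
- cone_small: the smallest pine cone: stiff, brown, upright, 44 mm high, 30 mm across, round about z. Grip its upright sides, 10 to 26 mm above its foot; above it narrows to a blunt tip 8 mm across, below to a flat foot 22 mm across. Origin at the centre of the foot, z up the cone; yaw means nothing. It starts standing on the table.
- cone_medium: the second smallest pine cone: stiff, brown, upright, 56 mm high, 39 mm across, round about z. Grip its upright sides, 12 to 32 mm above its foot; above it narrows to a blunt tip 10 mm across, below to a flat foot 28 mm across. Origin at the centre of the foot, z up the cone; yaw means nothing. It starts on the second largest slice (slice_large).
- cone_large: the second largest pine cone: stiff, brown, upright, 70 mm high, 49 mm across, round about z. Grip its upright sides, 15 to 41 mm above its foot; above it narrows to a blunt tip 12 mm across, below to a flat foot 35 mm across. Origin at the centre of the foot, z up the cone; yaw means nothing. It starts on the largest slice (slice_giant).
- cone_giant: the largest pine cone: stiff, brown, upright, 86 mm high, 60 mm across, round about z. Grip its upright sides, 19 to 50 mm above its foot; above it narrows to a blunt tip 15 mm across, below to a flat foot 43 mm across. Origin at the centre of the foot, z up the cone; yaw means nothing. It starts standing on the table.
- slice_small: the smallest of the four log slices: a loose round wooden disc with dark bark around a pale ringed top, lying flat, 52 mm across and 14 mm thick. Origin at the centre of its underside, z up (top face at z = 14 mm). The smallest pine cone (cone_small) belongs on it.
- slice_medium: the second smallest of the four log slices: a loose round wooden disc with dark bark around a pale ringed top, lying flat, 72 mm across and 14 mm thick. Origin at the centre of its underside, z up (top face at z = 14 mm). The second smallest pine cone (cone_medium) belongs on it.
- slice_large: the second largest of the four log slices: a loose round wooden disc with dark bark around a pale ringed top, lying flat, 94 mm across and 14 mm thick. Origin at the centre of its underside, z up (top face at z = 14 mm). The second largest pine cone (cone_large) belongs on it.
- slice_giant: the largest of the four log slices: a loose round wooden disc with dark bark around a pale ringed top, lying flat, 118 mm across and 14 mm thick. Origin at the centre of its underside, z up (top face at z = 14 mm). The largest pine cone (cone_giant) belongs on it.
- glue_bottle: bystander: a white plastic glue bottle with a small orange cap, standing upright, 38 mm across and 95 mm high, weighing about 90 g; stands anywhere among the task's things. Origin at the centre of its underside. Not to be knocked over or carried off.
- acorn: bystander: one smooth tan acorn standing on its brown cap, 26 mm across and 35 mm high, in the middle of the near row. Origin at the centre of its underside, z up. Not to be knocked over or carried off. The other small things about (spool, eraser, tape roll, ink pad) are at most 25 mm high.

How it is judged:
On the way, in this order (a step that is already met when the one before it is completed fails the run):
1. the smallest cone stands released and upright in the middle of the smallest slice (horizontal distance between cone_small and slice_small below 0.012 m and z of cone_small in the frame of slice_small between 0.01 and 0.018 m and angle between cone_small's own z axis and vertical below 0.12 rad and contact force between cone_small and the fingers below 0.1 N and linear speed of cone_small below 0.02 m/s), for 0.2 s.
2. the second smallest cone stands released and upright in the middle of the second smallest slice (horizontal distance between cone_medium and slice_medium below 0.012 m and z of cone_medium in the frame of slice_medium between 0.01 and 0.018 m and angle between cone_medium's own z axis and vertical below 0.12 rad and contact force between cone_medium and the fingers below 0.1 N and linear speed of cone_medium below 0.02 m/s), for 0.2 s.
3. the second largest cone stands released and upright in the middle of the second largest slice (horizontal distance between cone_large and slice_large below 0.012 m and z of cone_large in the frame of slice_large between 0.01 and 0.018 m and angle between cone_large's own z axis and vertical below 0.12 rad and contact force between cone_large and the fingers below 0.1 N and linear speed of cone_large below 0.02 m/s), for 0.2 s.
4. the largest cone stands released and upright in the middle of the largest slice (horizontal distance between cone_giant and slice_giant below 0.012 m and z of cone_giant in the frame of slice_giant between 0.01 and 0.018 m and angle between cone_giant's own z axis and vertical below 0.12 rad and contact force between cone_giant and the fingers below 0.1 N and linear speed of cone_giant below 0.02 m/s), for 0.2 s.
At the end, for the whole second after the job is handed in: Every cone stands upright (within 0.12 rad) and at rest on the top of the slice of its own rank, released, its foot's centre within 12 mm of the slice's centre; every slice lies flat within 30 mm of where it started (all of step 1 and all of step 2 and all of step 3 and all of step 4 and distance of each of slice_small, slice_medium, slice_large, slice_giant from where it was at the start of the episode below 0.03 m and angle between each of slice_small, slice_medium, slice_large, slice_giant's own z axis and vertical below 0.1 rad); the robot touches nothing.
It fails at once if the glue bottle is knocked over or shifted by more than 40 mm (angle between glue_bottle's own z axis and vertical above 0.6 rad or distance of glue_bottle from where it was at the start of the episode above 0.04 m).
It fails at once if the acorn is knocked over or shifted by more than 40 mm (angle between acorn's own z axis and vertical above 0.6 rad or distance of acorn from where it was at the start of the episode above 0.04 m).
It also fails if it takes over 120 s, if anything falls off the work surface, if the arm or the gripper's body presses on something with over 40 N, if the wrist force passes 120 N, or if a joint passes its speed limit or range.

## Working session

There is one attempt and no reset: what is moved stays moved. The work goes in short steps, Python scripts to look and compute and a shell command to move; the robot and the scene stay as the last step left them, time stands still between calls to the robot, and variables do not carry over. Pictures are saved under pics/ and viewed, at most 14 in all, crops included, and the job is handed in when it is done.

```bash
ls; mkdir -p pics
python3 - <<'E'
from bench import robot, vision
import cv2,numpy as np
o=robot.get_obs()
for k,v in o.items(): print(k,np.round(v,3))
for n in("top","scene"):
    s=vision.snapshot(n); cv2.imwrite(f"pics/{n}0.png",s["color"][:,:,::-1]); np.savez(f"pics/{n}0.npz",**s)
    print(n,s["fx"],s["cx"],s["cy"],-s["R"].T@s["t"])
E
```

```text
pics
time 0.0
joint_positions [-1.392  0.088  1.372 -0.     1.684 -0.103]
qvel [ 0.001 -0.001  0.     0.001  0.     0.001]
joint_torque [ 0.0000e+00 -3.4018e+01 -3.0243e+01  7.2000e-02  3.3000e-02 -0.0000e+00]
tool_pos [ 0.153 -0.528  0.204]
ee_rot [-3.139 -0.     0.282]
wrist_force [-0.266 -0.352 -0.004]
wrist_torque [ 0.006  0.011 -0.027]
finger_force 0.0
width 0.094
top 587.5023737703165 331.9509375668256 232.41018155266664 [ 0.34656463 -0.0052639   1.31041942]
scene 450.4505823432032 318.172631821787 235.06641659200662 [ 1.21572374 -0.37413129  0.55558447]
```

View pics/top0.png

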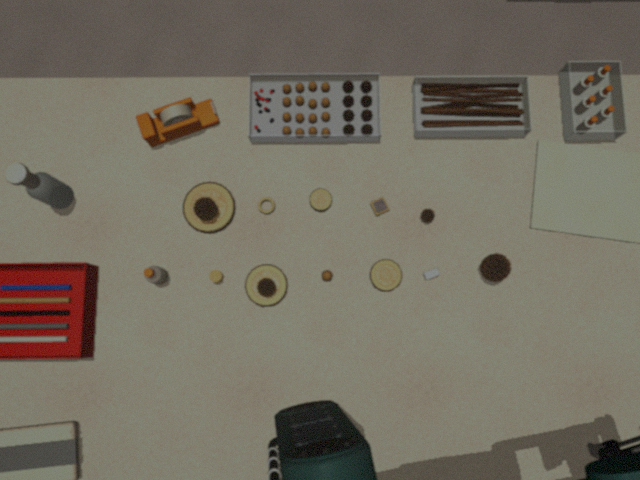

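View pics/scene0.png

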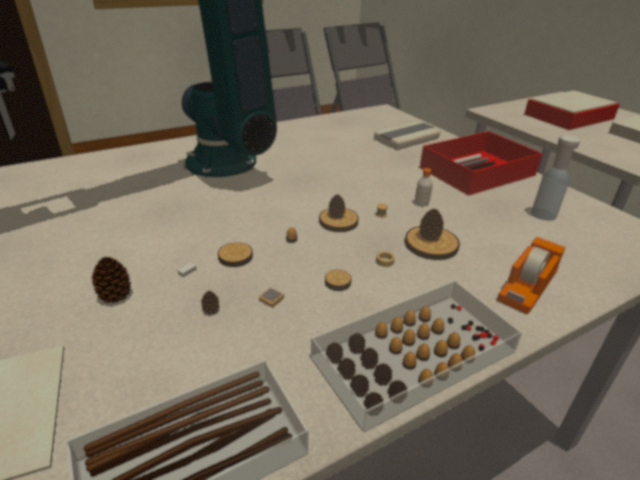

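The top view (up = +x, right = −y) shows:

| Item | Pixel |
|---|---|
| slice_giant, with cone_large on it | (209,207) |
| slice_small | (320,200) |
| cone_small | (428,216) |
| slice_large, with cone_medium on it | (266,285) |
| acorn | (327,276) |
| slice_medium | (386,275) |
| cone_giant | (495,268) |
| glue bottle | (155,275) |

The scene view shows the same layout.

```bash
cat > h.py <<'E'
import numpy as np, cv2
from scipy.optimize import least_squares
def cloud(s):
    v,u=np.mgrid[:480,:640]; z=s["z_map"]
    c=np.stack([(u-s["cx"])/s["fx"]*z,(v-s["cy"])/s["fy"]*z,z],-1)
    return (c-s["t"])@s["R"]
def proj(s,X):
    c=np.asarray(X)@s["R"].T+s["t"]; return s["fx"]*c[...,0]/c[...,2]+s["cx"], s["fy"]*c[...,1]/c[...,2]+s["cy"]
def pix(s,u,v,z):
    d=s["R"].T@np.array([(u-s["cx"])/s["fx"],(v-s["cy"])/s["fy"],1]); o=-s["R"].T@s["t"]
    return o+d*(z-o[2])/d[2]
C=dict(small=(.030,.044,.022,.010,.026,.008),medium=(.039,.056,.028,.012,.032,.010),large=(.049,.070,.035,.015,.041,.012),giant=(.060,.086,.043,.019,.050,.015))
S=dict(small=.052,medium=.072,large=.094,giant=.118)
def conefit(s,k,u,v,z0):
    "blob of dark pixels near (u,v) -> axis position, by matching the silhouette centroid of a model cone"
    w,h,f,a,b,t=C[k]; g=s["color"].astype(int)
    r=int(w/2*480)+9
    m=np.zeros((480,640),np.uint8); m[int(v)-r:int(v)+r,int(u)-r:int(u)+r]=1
    m&=((g[...,0]<95)&(g.max(-1)-g.min(-1)>-1)).astype(np.uint8)
    n,l,st,ce=cv2.connectedComponentsWithStats(m); i=1+np.argmax(st[1:,4]); c=ce[i]
    th=np.linspace(0,2*np.pi,40)
    def model(p):
        P=[]
        for rr,zz in((f/2,0),(w/2,a),(w/2,b),(t/2,h)):
            P.append(np.stack([p[0]+rr*np.cos(th),p[1]+rr*np.sin(th),z0+zz+0*th],-1))
        x,y=proj(s,np.concatenate(P)); M=cv2.moments(cv2.convexHull(np.stack([x,y],-1).astype(np.float32)))
        return np.array([M["m10"]/M["m00"]-c[0],M["m01"]/M["m00"]-c[1]]),M["m00"]
    q=least_squares(lambda p:model(p)[0],pix(s,*c,z0+h/2)[:2])
    return q.x, st[i,4], model(q.x)[1]
def slicefit(s,k,u,v,P=None):
    "points at height near 14 mm"
    P=cloud(s); p0=pix(s,u,v,.014); R=S[k]/2
    d=np.linalg.norm(P[...,:2]-p0[:2],axis=-1); m=((d<R+.012)&(P[...,2]>.007)).astype(np.uint8)
    cs,_=cv2.findContours(m,cv2.RETR_EXTERNAL,cv2.CHAIN_APPROX_NONE); c=max(cs,key=cv2.contourArea)
    (x,y),rr=cv2.minEnclosingCircle(c); e=cv2.fitEllipse(c)
    return pix(s,*e[0],.014)[:2], np.array(e[1])/s["fx"]*1.297, p0[:2]
E
python3 - <<'E'
from h import *
s=dict(np.load("pics/top0.npz")); P=cloud(s)
for n,u,v in(("table",450,350),("slS",320,200),("slM",386,275),("coneG",495,268),("coneS",428,216),("acorn",327,276),("glue",155,275)): print(n,P[v,u].round(4))
for k,u,v,z in(("small",428,216,0),("medium",267,287,.014),("large",206,209,.014),("giant",495,268,0)):
    x,A,B=conefit(s,k,u,v,z); print("cone",k,x.round(4),A,round(B))
    U,V=int(u),int(v); w=P[V-12:V+13,U-12:U+13].reshape(-1,3); t=w[w[:,2]>z+C[k][1]*.8]; print("  high pts",len(t),t.mean(0).round(4) if len(t) else "",w[:,2].max().round(3))
for k,u,v in(("small",320,200),("medium",386,275),("large",266,285),("giant",209,207)):
    print("slice",k,*[np.round(a,4) for a in slicefit(s,k,u,v)])
b=s["color"][180:310,140:520,::-1]; cv2.imwrite("pics/crop0.png",cv2.resize(b,None,fx=2.1,fy=2.1,interpolation=cv2.INTER_CUBIC))
E
python3 -m crank '[[0,[0,0,0],[0,0,8.1]],[0,[0,0,0],[0,0,8.1]],[0,[0,0,0],[0,0,0]]]'
```

```text
table [ 0.3073 -0.2733  0.0028]
slS [0.644  0.0091 0.0078]
slM [ 0.4718 -0.1362  0.0125]
coneG [ 0.4787 -0.3611  0.0752]
coneS [ 0.5984 -0.229   0.0423]
acorn [ 0.4686 -0.0055  0.0331]
glue [0.47   0.357  0.0717]
cone small [ 0.6035 -0.2308] 165 161
  high pts 43 [ 0.5921 -0.2204  0.099 ] 1.31
cone medium [0.445  0.1257] 286 276
  high pts 87 [0.4436 0.1254 0.0927] 1.31
cone large [0.6163 0.2595] 499 457
  high pts 139 [0.6097 0.2539 0.1119] 1.31
cone giant [ 0.4825 -0.3709] 741 705
  high pts 232 [ 0.4835 -0.3699  0.0765] 0.09
slice small [0.6442 0.0093] [0.0473 0.0488] [0.6426 0.009 ]
slice medium [ 0.4722 -0.1342] [0.0689 0.0695] [ 0.4716 -0.1361]
slice large [0.4518 0.1303] [0.0908 0.0924] [0.4517 0.129 ]
slice giant [0.6282 0.2613] [0.1105 0.1144] [0.6282 0.259 ]
time: 0.4
tool_pos: [0.1529, -0.528, 0.2048]
ee_rot: [-3.14, 0.0, -0.001]
wrist_force: [0.8, 0.4, -0.5]
width: 0.0943
finger_force: 0.0
```

View pics/crop0.png

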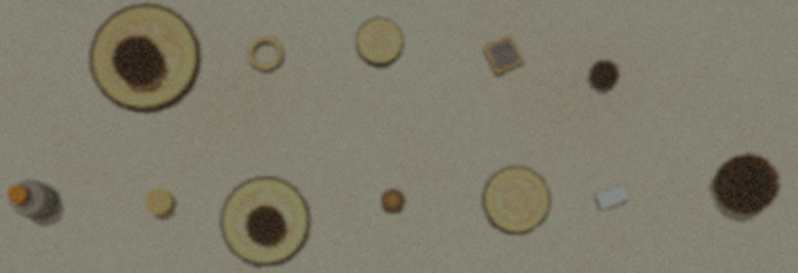

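The enlarged crop confirms the fits. The slices come out 47–114 mm across, slightly under their nominal sizes, and the cone silhouette areas match the models. cone_large stands about 12 mm nearer the robot than the centre of slice_giant. I'll move to cone_small.

```bash
python3 -m crank '[[0,[0.0375,-0.0248,0],[0,0,0]],[0,[0.0375,-0.0248,0],[0,0,0]],[0,[0.0375,-0.0248,0],[0,0,0]],[0,[0.0375,-0.0248,0],[0,0,0]],[0,[0.0375,-0.0248,0],[0,0,0]],[0,[0.0375,-0.0248,0],[0,0,0]],[0,[0.0375,-0.0248,0],[0,0,0]],[0,[0.0375,-0.0248,0],[0,0,0]]]'
python3 -m crank '[[0,[0.0375,-0.0248,0],[0,0,0]],[0,[0.0375,-0.0248,0],[0,0,0]],[0,[0.0375,-0.0248,0],[0,0,0]],[0,[0.0375,-0.0248,0],[0,0,0]],[0,[0,0,0.04],[0,0,0]],[0,[0,0,0.04],[0,0,0]],[0,[0,0,0.03],[0,0,0]],[0,[0,0,0],[0,0,0]]]'
cat > look.py <<'E'
import sys; from bench import vision; from h import *
n=sys.argv[1]
s=vision.snapshot("scene"); u0,v0,u1,v1=map(int,sys.argv[2:6]); np.savez("pics/last.npz",**s)
f=min(800/(u1-u0),600/(v1-v0)); cv2.imwrite(f"pics/{n}.png",cv2.resize(s["color"][v0:v1,u0:u1,::-1],None,fx=f,fy=f,interpolation=cv2.INTER_CUBIC))
E
python3 look.py a1 110 150 310 340
```

```text
time: 1.2
tool_pos: [0.4543, -0.3288, 0.2052]
ee_rot: [-3.142, 0.0, 0.003]
wrist_force: [0.4, -1.0, 0.0]
width: 0.0942
finger_force: 0.0
time: 2.0
tool_pos: [0.5996, -0.2291, 0.0885]
ee_rot: [-3.136, 0.012, 0.002]
wrist_force: [-0.1, 0.4, -0.1]
width: 0.094
finger_force: 0.0
```

View pics/a1.png

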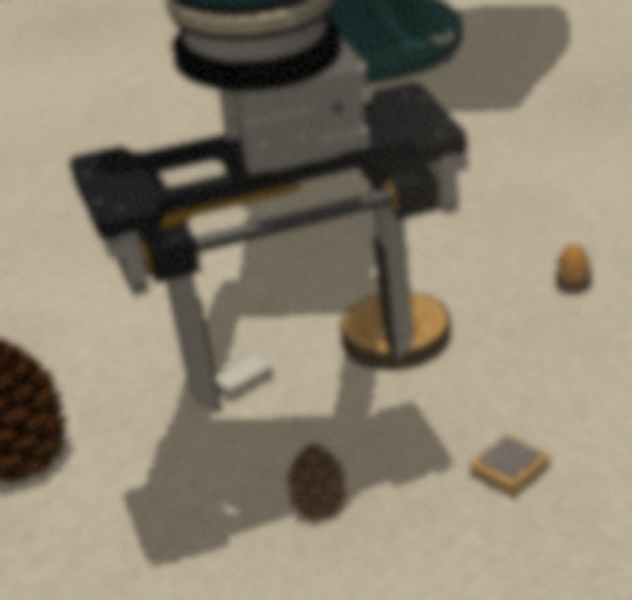

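The open fingers straddle the small cone, which is seen at (317,482) in this crop. I'll check the pose once it has settled.

```bash
python3 -m crank '[[0,[0,0,0],[0,0,0]],[0,[0,0,0],[0,0,0]]]'
python3 - <<'E'
from h import *
s=dict(np.load("pics/last.npz"))
for X in([.6035,-.2308,.0],[.6035,-.2308,.044]): u,v=proj(s,X); f=600/190; print((u-110)*f,(v-150)*f)
t=dict(np.load("pics/scene0.npz"))
for k,u,v,z in(("small",210,302,0),("medium",338,207,.014),("large",432,225,.014),("giant",111,280,0)):
    x,A,B=conefit(t,k,u,v,z); print("cone",k,x.round(4),A,round(B))
E
```

```text
time: 2.25
tool_pos: [0.6047, -0.2321, 0.0987]
ee_rot: [3.139, -0.005, -0.0]
wrist_force: [-0.0, 0.7, 0.1]
width: 0.0939
finger_force: 0.0
319.98867253699245 500.1476303639863
311.4387030923623 440.3440366810157
cone small [ 0.6095 -0.2335] 309 340
cone medium [0.4502 0.124 ] 287 326
cone large [0.6232 0.2585] 569 605
cone giant [ 0.4887 -0.3742] 1357 1389
```

```bash
python3 -m crank '[[0,[0.002,0,0.04],[0,0,0]],[0,[0,0,0.03],[0,0,0]],[0,[0,0,0.02],[0,0,0]],[0,[0,0,0],[0,0,0]],[0,[0,0,0],[0,0,0]],[0.8,[0,0,0],[0,0,0]],[0.8,[0,0,0],[0,0,0]],[0.8,[0,0,0],[0,0,0]]]'
python3 -m crank '[[0.9,[0,0,0],[0,0,0]],[0.9,[0,0,0],[0,0,0]],[0.9,[0,0,0],[0,0,0]],[0.9,[0,0,0],[0,0,0]]]'
python3 - <<'E'
from h import *
s=dict(np.load("pics/scene0.npz"))
for k,u,v in(("small",338,278),("medium",235,253),("large",338,217),("giant",432,240)):
    # top-face ellipse centre by pale colour
    g=s["color"].astype(int); R=int(S[k]*200)+14
    print(k,np.round(pix(s,u,v,.014),4),*[np.round(a,4) for a in slicefit(s,k,u,v)[:1]])
E
```

```text
time: 3.05
tool_pos: [0.6062, -0.2316, 0.0073]
ee_rot: [3.14, -0.003, -0.001]
wrist_force: [-0.3, -0.4, 0.3]
width: 0.0733
finger_force: 0.0
time: 3.45
tool_pos: [0.6052, -0.2311, 0.0054]
ee_rot: [-3.142, 0.0, -0.001]
wrist_force: [0.5, 0.4, 0.8]
width: 0.0412
finger_force: 0.0
small [0.6511 0.0057 0.014 ] [0.6529 0.0044]
medium [ 0.4816 -0.1383  0.014 ] [ 0.4822 -0.1384]
large [0.4569 0.126  0.014 ] [0.4484 0.132 ]
giant [0.6351 0.2571 0.014 ] [0.624  0.2679]
```

```bash
python3 -m crank '[[1,[0,0,0],[0,0,0]],[1,[0,0,0],[0,0,0]],[1,[0,0,0],[0,0,0]],[1,[0,0,0],[0,0,0]]]'
python3 -m crank '[[1,[0,0,-0.02],[0,0,0]],[1,[0,0,-0.04],[0,0,0]],[1,[0,0,-0.04],[0,0,0]],[1,[0,0,0],[0,0,0]],[1,[0,0,0],[0,0,0]]]'
```

```text
time: 3.85
tool_pos: [0.6052, -0.2311, 0.0054]
ee_rot: [3.142, 0.0, -0.001]
wrist_force: [-1.0, -0.8, -0.1]
width: 0.0291
finger_force: 30.0
time: 4.35
tool_pos: [0.606, -0.2315, 0.1072]
ee_rot: [3.14, -0.003, -0.001]
wrist_force: [0.2, 0.0, -0.2]
width: 0.0291
finger_force: 30.0
```

```bash
python3 -m crank '[[1,[0.007,-0.0398,0],[0,0,0]],[1,[0.007,-0.0398,0],[0,0,0]],[1,[0.007,-0.0398,0],[0,0,0]],[1,[0.007,-0.0398,0],[0,0,0]],[1,[0.007,-0.0398,0],[0,0,0]],[1,[0.007,-0.0398,0],[0,0,0]],[1,[0,0,0.04],[0,0,0]],[1,[0,0,0.02],[0,0,0]]]'
python3 -m crank '[[1,[0,0,0],[0,0,0]],[1,[0,0,0],[0,0,0]],[1,[0,0,0],[0,0,0]]]'
python3 look.py a2 270 170 430 290
```

```text
time: 5.15
tool_pos: [0.6447, 0.0097, 0.0403]
ee_rot: [-3.141, 0.007, 0.002]
wrist_force: [-0.1, -0.2, -0.8]
width: 0.0292
finger_force: 30.0
time: 5.45
tool_pos: [0.6482, 0.0071, 0.0465]
ee_rot: [3.141, -0.002, -0.002]
wrist_force: [0.1, -0.1, -0.5]
width: 0.0294
finger_force: 30.0
```

View pics/a2.png

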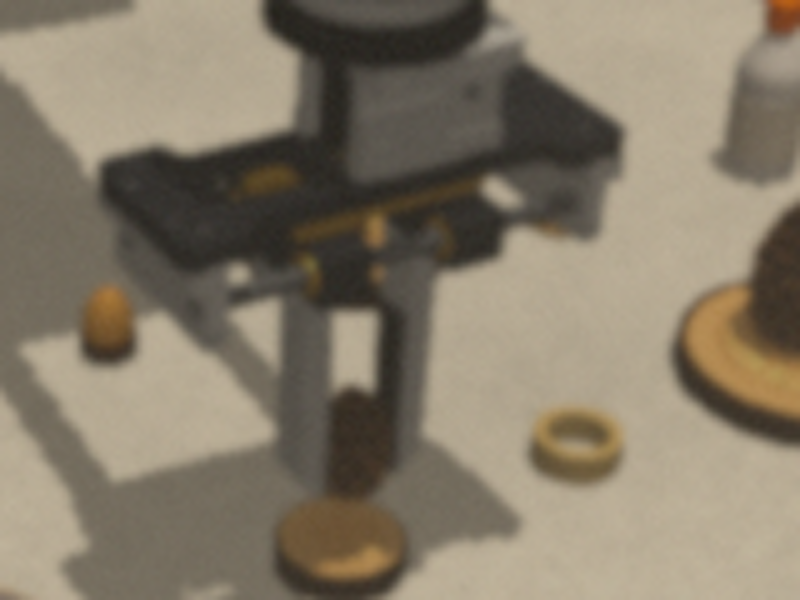

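The crop shows the gripped cone with its foot bottom at about (352,496), above the slice top centred at about (341,541). I'll compare these with the projections.

Run:
```python
from h import *
s=dict(np.load("pics/last.npz"))
th=np.linspace(0,6.283,60)
for x,y,z,r in((.648,.007,.041,.011),(.6511,.0057,.014,.026),(.648,.0071,.014,.026)):
    u,v=proj(s,np.stack([x+r*np.cos(th),y+r*np.sin(th),z+0*th],-1)); print(((u.min()+u.max())/2-270)*5,((v.min()+v.max())/2-170)*5,(u.min()-270)*5,(u.max()-270)*5,(v.max()-170)*5)
```

```text
341.8923577127711 478.79560861184984 312.86547569657984 370.9192397289624 496.3543055402579
339.9720340799985 541.1319345830617 272.29103423201053 407.65303392798614 583.6263566333326
338.821999612357 535.5927059649161 271.36337688409753 406.28062234061645 577.8097583576124
```

```bash
python3 -m crank '[[1,[0.002,0.002,0.01],[0,0,0]],[1,[0,0,0.01],[0,0,0]],[1,[0,0,0.0065],[0,0,0]],[1,[0,0,0],[0,0,0]],[1,[0,0,0],[0,0,0]],[0.3,[0,0,0],[0,0,0]],[0.3,[0,0,0],[0,0,0]],[0.3,[0,0,0],[0,0,0]]]'
python3 -m crank '[[0.3,[0,0,0],[0,0,0]],[0.3,[0,0,0],[0,0,0]],[0,[0,0,-0.02],[0,0,0]],[0,[0,0,-0.04],[0,0,0]],[0,[0,0,-0.05],[0,0,0]],[0,[0,0,-0.02],[0,0,0]],[0,[-0.02,-0.04,0],[0,0,0]],[0,[-0.02,-0.04,0],[0,0,0]]]'
python3 look.py a3 270 170 430 290
python3 - <<'E'
from h import *
s=dict(np.load("pics/last.npz"))
print(conefit(s,"small",338,271,.014), slicefit(s,"small",338,278))
E
```

```text
time: 6.3
tool_pos: [0.6492, 0.0057, 0.0185]
ee_rot: [-3.142, 0.001, -0.001]
wrist_force: [1.1, 0.4, -0.0]
width: 0.0499
finger_force: 0.0
time: 7.1
tool_pos: [0.6102, 0.0856, 0.1505]
ee_rot: [-3.141, -0.003, -0.004]
wrist_force: [-0.1, -0.8, -1.0]
width: 0.0941
finger_force: 0.0
(array([0.65152829, 0.00478465]), np.int32(275), 287.6975682908669) (array([0.1049286 , 0.36847724]), array([0.0826119, 0.0946793]), array([0.6510681, 0.0057478]))
```

View pics/a3.png

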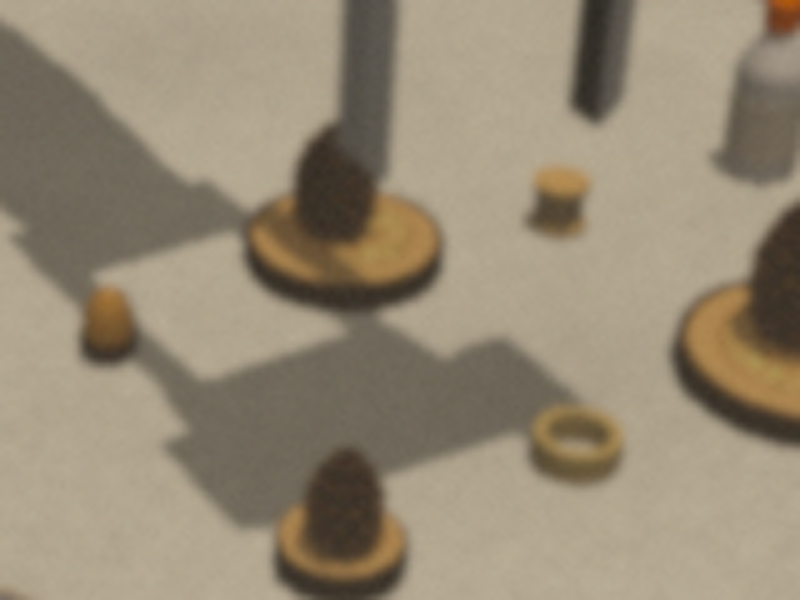

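The small cone stands centred on its slice: the cone fits at (.6515,.0048) and the slice at (.6511,.0057). This also shows that the scene camera reads about 2.5 mm high in x relative to the robot. Next is cone_medium, at about (.448,.125).

```bash
python3 -m crank '[[0,[-0.0405,-0.0098,0],[0,0,0]],[0,[-0.0405,-0.0098,0],[0,0,0]],[0,[-0.0405,-0.0098,0],[0,0,0]],[0,[-0.0405,-0.0098,0],[0,0,0]],[0,[0,0,0.03],[0,0,0]],[0,[0,0,0],[0,0,0]],[0,[0,0,0],[0,0,0]]]'
python3 look.py a4 270 130 430 250
```

```text
time: 7.85
tool_pos: [0.4474, 0.1248, 0.1189]
ee_rot: [3.141, 0.001, -0.001]
wrist_force: [0.4, -0.3, 0.2]
width: 0.0941
finger_force: 0.0
```

View pics/a4.png

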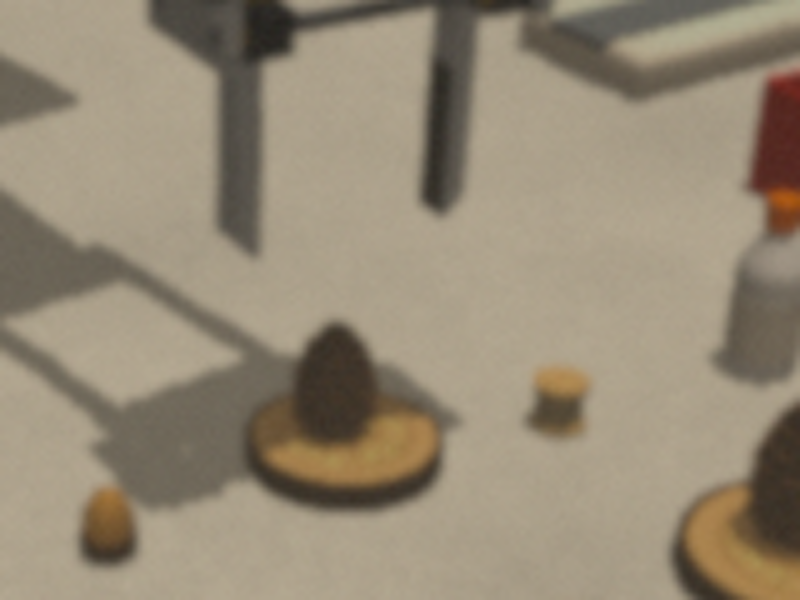

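The fingers straddle the medium cone, which is at (335,380) in the crop. I'll lower and grip it.

```bash
python3 -m crank '[[0,[0,0,0.04],[0,0,0]],[0,[0,0,0.04],[0,0,0]],[0,[0,0,0.02],[0,0,0]],[0,[0,0,0],[0,0,0]],[1,[0,0,0],[0,0,0]],[1,[0,0,0],[0,0,0]],[1,[0,0,0],[0,0,0]],[1,[0,0,0],[0,0,0]]]'
python3 -m crank '[[1,[0,0,0],[0,0,0]],[1,[0,0,0],[0,0,0]],[1,[0,0,0],[0,0,0]],[1,[0,0,0],[0,0,0]],[1,[0,0,0],[0,0,0]],[1,[0,0,0],[0,0,0]],[1,[0,0,0],[0,0,0]]]'
```

```text
time: 8.7
tool_pos: [0.4485, 0.1251, 0.0202]
ee_rot: [-3.141, -0.002, -0.001]
wrist_force: [0.1, -0.6, -0.8]
width: 0.0653
finger_force: 0.0
time: 9.4
tool_pos: [0.4475, 0.125, 0.019]
ee_rot: [3.142, 0.0, -0.001]
wrist_force: [0.4, -0.2, 1.5]
width: 0.0381
finger_force: 30.0
```

```bash
python3 -m crank '[[1,[0,0,-0.02],[0,0,0]],[1,[0,0,-0.03],[0,0,0]],[1,[0,0,-0.04],[0,0,0]],[1,[0.0043,0.0374,0],[0,0,0]],[1,[0.0043,0.0374,0],[0,0,0]],[1,[0.0043,0.0374,0],[0,0,0]],[1,[0.0043,0.0374,0],[0,0,0]],[1,[0.0043,0.0374,0],[0,0,0]]]'
python3 -m crank '[[1,[0.0043,0.0374,0],[0,0,0]],[1,[0.0042,0.0376,0],[0,0,0]],[1,[0,0,0.03],[0,0,0]],[1,[0,0,0.03],[0,0,0]],[1,[0,0,0],[0,0,0]],[1,[0,0,0],[0,0,0]],[1,[0,0,0],[0,0,0]]]'
python3 look.py a5 160 140 320 260
python3 - <<'E'
from h import *
s=dict(np.load("pics/last.npz"))
th=np.linspace(0,6.283,60)
for x,y,z,r in((.4805,-.137,.044,.014),(.4816,-.1383,.014,.036)):
    u,v=proj(s,np.stack([x+r*np.cos(th),y+r*np.sin(th),z+0*th],-1)); print(((u.min()+u.max())/2-160)*5,((v.min()+v.max())/2-140)*5,(u.min()-160)*5,(u.max()-160)*5,(v.max()-140)*5)
E
```

```text
time: 10.2
tool_pos: [0.4688, -0.0635, 0.1089]
ee_rot: [3.141, -0.0, -0.001]
wrist_force: [0.6, 0.4, 0.0]
width: 0.0382
finger_force: 30.0
time: 10.9
tool_pos: [0.4785, -0.1373, 0.0507]
ee_rot: [3.14, -0.003, -0.0]
wrist_force: [0.4, -0.5, 0.2]
width: 0.0384
finger_force: 30.0
371.27884312830446 502.49308823611244 336.1730352031202 406.3846510534887 521.7971774426051
374.61145897391464 566.5967491089575 285.7806689052064 463.44224904262273 617.5126653501405
```

View pics/a5.png

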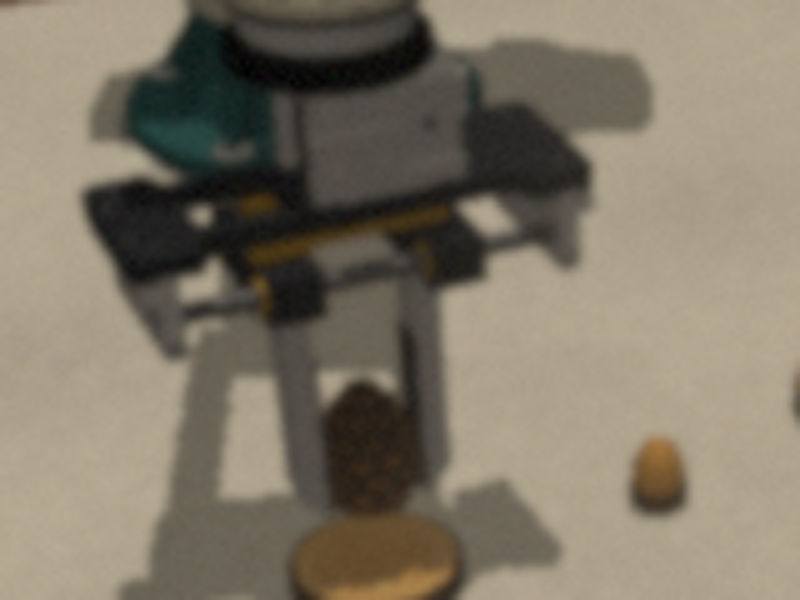

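The cone foot bottom at (370,514) lines up with the slice centre at (377,564) to within about 2 mm. I'll place it.

```bash
python3 -m crank '[[1,[0.002,-0.001,0.015],[0,0,0]],[1,[0,0,0.009],[0,0,0]],[1,[0,0,0.0045],[0,0,0]],[1,[0,0,0],[0,0,0]],[1,[0,0,0],[0,0,0]],[0.2,[0,0,0],[0,0,0]],[0.2,[0,0,0],[0,0,0]],[0.2,[0,0,0],[0,0,0]]]'
python3 -m crank '[[0.2,[0,0,0],[0,0,0]],[0.2,[0,0,0],[0,0,0]],[0,[0,0,-0.03],[0,0,0]],[0,[0,0,-0.05],[0,0,0]],[0,[0,0,-0.05],[0,0,0]],[0,[0.02,-0.045,0],[0,0,0]],[0,[0.02,-0.045,0],[0,0,0]],[0,[0.02,-0.045,0],[0,0,0]]]'
python3 - <<'E'
from bench import vision; from h import *
t=vision.snapshot("top"); s=vision.snapshot("scene"); np.savez("pics/last.npz",**s); np.savez("pics/lastt.npz",**t)
print(conefit(t,"medium",386,275,.014), slicefit(t,"medium",386,275))
print(conefit(s,"medium",235,243,.014), slicefit(s,"medium",235,253))
E
```

```text
time: 11.75
tool_pos: [0.4796, -0.1362, 0.0209]
ee_rot: [3.141, -0.001, -0.001]
wrist_force: [-0.1, -1.0, -0.4]
width: 0.0589
finger_force: 0.0
time: 12.55
tool_pos: [0.5403, -0.0001, 0.1515]
ee_rot: [3.141, -0.002, -0.003]
wrist_force: [0.5, -0.9, 0.7]
width: 0.0937
finger_force: 0.0
(array([ 0.47644139, -0.13474885]), np.int32(262), 273.65120434667915) (array([ 0.47213484, -0.13413093]), array([0.06921127, 0.06929398]), array([ 0.47161834, -0.13609213]))
(array([ 0.4830522 , -0.13720594]), np.int32(391), 426.64812019537203) (array([ 0.46859925, -0.13349528]), array([0.09211116, 0.09637947]), array([ 0.48160346, -0.13834086]))
```

```bash
python3 -m crank '[[0,[0.0133,-0.0433,0],[0,0,0]],[0,[0.0133,-0.0433,0],[0,0,0]],[0,[0.0133,-0.0433,0],[0,0,0]],[0,[0.0133,-0.0433,0],[0,0,0]],[0,[0.0133,-0.0433,0],[0,0,0]],[0,[0.0135,-0.043,0],[0,0,0]],[0,[0,0,0.03],[0,0,0]],[0,[0,0,0],[0,0,0]]]'
python3 -m crank '[[0,[0,0,0],[0,0,0]],[0,[0,0,0],[0,0,0]]]'
python3 look.py a6 350 120 550 270
```

```text
time: 13.45
tool_pos: [0.6172, 0.258, 0.115]
ee_rot: [3.138, 0.009, 0.001]
wrist_force: [-1.0, -0.4, -1.5]
width: 0.0939
finger_force: 0.0
time: 13.65
tool_pos: [0.6202, 0.2571, 0.1218]
ee_rot: [-3.142, -0.001, -0.003]
wrist_force: [0.3, -0.4, 0.5]
width: 0.0938
finger_force: 0.0
```

View pics/a6.png

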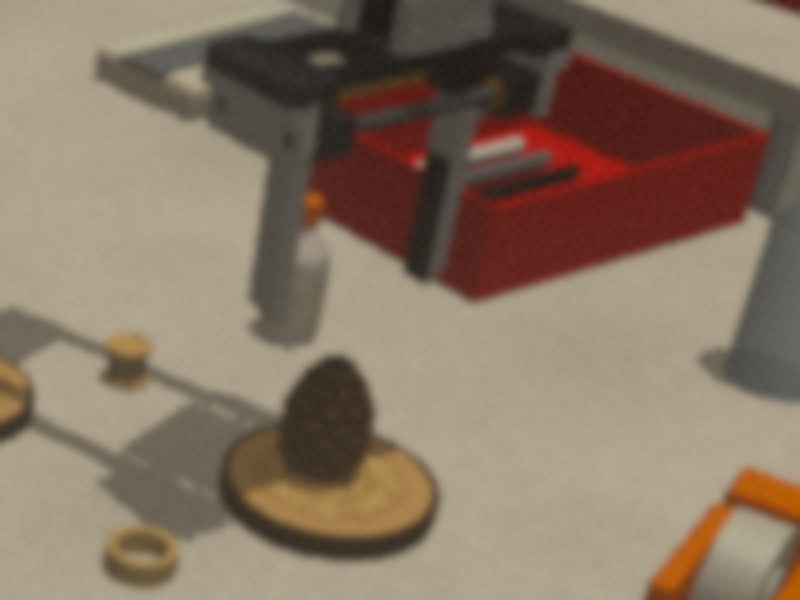

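The fingers straddle cone_large, at (328,420) in the crop, with the glue bottle well behind. I'll lower and grip it.

```bash
python3 -m crank '[[0,[0,-0.002,0.04],[0,0,0]],[0,[0,0,0.04],[0,0,0]],[0,[0,0,0.0155],[0,0,0]],[0,[0,0,0],[0,0,0]],[1,[0,0,0],[0,0,0]],[1,[0,0,0],[0,0,0]],[1,[0,0,0],[0,0,0]],[1,[0,0,0],[0,0,0]]]'
python3 -m crank '[[1,[0,0,0],[0,0,0]],[1,[0,0,0],[0,0,0]],[1,[0,0,0],[0,0,0]],[1,[0,0,0],[0,0,0]],[1,[0,0,0],[0,0,0]]]'
```

```text
time: 14.5
tool_pos: [0.6207, 0.2607, 0.0268]
ee_rot: [-3.141, -0.003, -0.001]
wrist_force: [0.0, -0.1, -0.3]
width: 0.0656
finger_force: 0.0
time: 15.0
tool_pos: [0.6198, 0.2604, 0.0253]
ee_rot: [-3.141, -0.0, -0.001]
wrist_force: [0.2, 0.4, 2.9]
width: 0.0482
finger_force: 30.0
```

```bash
python3 -m crank '[[1,[0,0,-0.02],[0,0,0]],[1,[0,0,-0.03],[0,0,0]],[1,[0,0,-0.04],[0,0,0]],[1,[-0.033,0.0266,0],[0,0,0]],[1,[-0.033,0.0266,0],[0,0,0]],[1,[-0.033,0.0266,0],[0,0,0]],[1,[-0.033,0.0266,0],[0,0,0]],[1,[-0.033,0.0266,0],[0,0,0]]]'
python3 -m crank '[[1,[0,0,0.03],[0,0,0]],[1,[0,0,0.03],[0,0,0]],[1,[0,0,0],[0,0,0]],[1,[0,0,0],[0,0,0]],[1,[0,0,0],[0,0,0]]]'
python3 look.py a7 260 110 420 230
python3 - <<'E'
from h import *
s=dict(np.load("pics/last.npz"))
th=np.linspace(0,6.283,60)
for x,y,z,r in((.4575,.127,.044,.0175),(.4569,.126,.014,.047)):
    u,v=proj(s,np.stack([x+r*np.cos(th),y+r*np.sin(th),z+0*th],-1)); print(((u.min()+u.max())/2-260)*5,((v.min()+v.max())/2-110)*5,(u.min()-260)*5,(u.max()-260)*5,(v.max()-110)*5)
E
```

```text
time: 15.8
tool_pos: [0.4529, 0.1265, 0.1145]
ee_rot: [3.141, 0.0, -0.001]
wrist_force: [-0.4, -0.4, 0.6]
width: 0.0481
finger_force: 30.0
time: 16.3
tool_pos: [0.4559, 0.1278, 0.0565]
ee_rot: [-3.141, -0.003, -0.001]
wrist_force: [0.2, 0.0, -0.4]
width: 0.0487
finger_force: 30.0
395.4667557633212 479.5214934024891 357.57428926512574 433.35922226151666 498.22804304279873
389.9994606298253 536.8714721886694 289.7634342569947 490.2354870026562 588.4621324647808
```

View pics/a7.png

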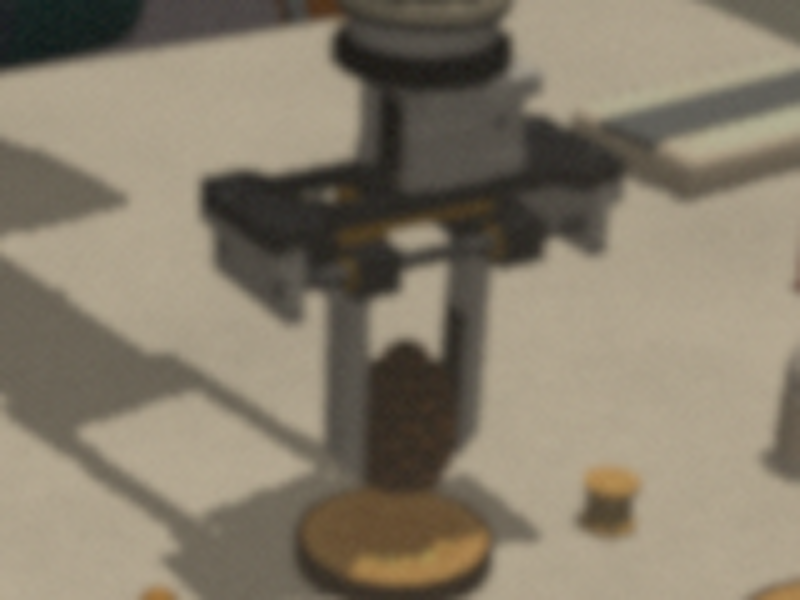

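The cone foot is at about (405,490) and the slice centre at about (395,537). I'll shift about 2 mm in −y and place it.

```bash
python3 -m crank '[[1,[0.001,0.002,0.015],[0,0,0]],[1,[0,0,0.009],[0,0,0]],[1,[0,0,0.005],[0,0,0]],[1,[0,0,0],[0,0,0]],[1,[0,0,0],[0,0,0]],[0.1,[0,0,0],[0,0,0]],[0.1,[0,0,0],[0,0,0]],[0.1,[0,0,0],[0,0,0]]]'
python3 -m crank '[[0.1,[0,0,0],[0,0,0]],[0.1,[0,0,0],[0,0,0]],[0,[0,0,-0.03],[0,0,0]],[0,[0,0,-0.05],[0,0,0]],[0,[0,0,-0.05],[0,0,0]],[0,[0,0.045,0],[0,0,0]],[0,[0,0.045,0],[0,0,0]],[0,[0,0.045,0],[0,0,0]]]'
python3 - <<'E'
from bench import vision; from h import *
t=vision.snapshot("top"); s=vision.snapshot("scene"); np.savez("pics/last.npz",**s); np.savez("pics/lastt.npz",**t)
print(conefit(t,"large",267,285,.014), slicefit(t,"large",266,285))
print(conefit(s,"large",338,200,.014), pix(s,338,217,.014))
print(slicefit(t,"giant",209,207))
E
```

```text
time: 17.15
tool_pos: [0.4558, 0.1255, 0.0263]
ee_rot: [3.142, -0.001, -0.001]
wrist_force: [0.8, -0.6, -1.5]
width: 0.0688
finger_force: 0.0
time: 17.95
tool_pos: [0.4556, -0.0106, 0.1568]
ee_rot: [3.141, -0.002, 0.001]
wrist_force: [0.7, 0.6, -0.7]
width: 0.094
finger_force: 0.0
(array([0.45210842, 0.11011701]), np.int32(803), 438.4829072081484) (array([0.45662131, 0.13190826]), array([0.07959437, 0.11285219]), array([0.4516674 , 0.12900319]))
(array([0.45900787, 0.12412923]), np.int32(468), 523.3788352929987) [0.45693454 0.12604208 0.014     ]
(array([0.62839617, 0.26113015]), array([0.11033387, 0.11447914]), array([0.62822623, 0.25901192]))
```

cone_large stands within 3 mm of its slice centre. Next is cone_giant, at about (.486,−.3735).

```bash
python3 -m crank '[[0,[0.0038,0.0454,0],[0,0,0]],[0,[0.0038,0.0454,0],[0,0,0]],[0,[0.0038,0.0454,0],[0,0,0]],[0,[0.0038,0.0454,0],[0,0,0]],[0,[0.0038,0.0454,0],[0,0,0]],[0,[0.0038,0.0454,0],[0,0,0]],[0,[0.0038,0.0454,0],[0,0,0]],[0,[0.0036,0.0454,0],[0,0,0]]]'
python3 -m crank '[[0,[0,0,0.03],[0,0,0]],[0,[0,0,0],[0,0,0]],[0,[0,0,0],[0,0,0]],[0,[0,0,0],[0,0,0]]]'
python3 look.py a8 10 140 250 320
```

```text
time: 18.85
tool_pos: [0.4859, -0.3736, 0.1557]
ee_rot: [-3.141, -0.0, -0.0]
wrist_force: [0.2, -0.1, 0.4]
width: 0.0941
finger_force: 0.0
time: 19.25
tool_pos: [0.4862, -0.3718, 0.1273]
ee_rot: [3.141, -0.001, 0.001]
wrist_force: [-0.2, 0.9, 1.1]
width: 0.094
finger_force: 0.0
```

View pics/a8.png

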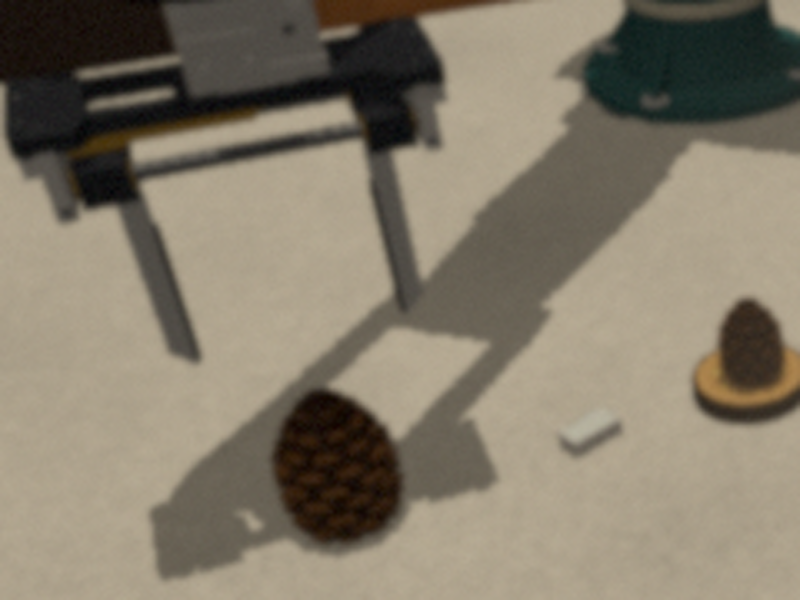

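cone_giant, at (338,468) in the crop, lies below the gap between the fingers. I'll lower and grip it.

```bash
python3 -m crank '[[0,[0,0,0.04],[0,0,0]],[0,[0,0,0.03],[0,0,0]],[0,[0,0,0.03],[0,0,0]],[0,[0,0,0.01],[0,0,0]],[0,[0,0,0],[0,0,0]],[1,[0,0,0],[0,0,0]],[1,[0,0,0],[0,0,0]],[1,[0,0,0],[0,0,0]]]'
python3 -m crank '[[1,[0,0,0],[0,0,0]],[1,[0,0,0],[0,0,0]],[1,[0,0,0],[0,0,0]],[1,[0,0,0],[0,0,0]]]'
```

```text
time: 20.1
tool_pos: [0.4864, -0.3737, 0.0182]
ee_rot: [3.139, -0.003, -0.001]
wrist_force: [-0.1, -0.1, -0.4]
width: 0.0733
finger_force: 0.0
time: 20.5
tool_pos: [0.4857, -0.3733, 0.0169]
ee_rot: [3.14, -0.001, -0.001]
wrist_force: [-0.4, -0.3, 4.0]
width: 0.0591
finger_force: 30.0
```

```bash
python3 -m crank '[[1,[0,0,-0.02],[0,0,0]],[1,[0,0,-0.03],[0,0,0]],[1,[0,0,-0.04],[0,0,0]],[1,[0,0,-0.025],[0,0,0]],[1,[0.0104,-0.0452,0],[0,0,0]],[1,[0.0104,-0.0452,0],[0,0,0]],[1,[0.0104,-0.0452,0],[0,0,0]],[1,[0.0104,-0.0452,0],[0,0,0]]]'
python3 -m crank '[[1,[0.0104,-0.0452,0],[0,0,0]],[1,[0.0104,-0.0452,0],[0,0,0]],[1,[0.0104,-0.0452,0],[0,0,0]],[1,[0.0104,-0.0452,0],[0,0,0]],[1,[0.0104,-0.0452,0],[0,0,0]],[1,[0.0104,-0.0452,0],[0,0,0]],[1,[0.0104,-0.0452,0],[0,0,0]],[1,[0.0104,-0.0452,0],[0,0,0]]]'
python3 -m crank '[[1,[0.0104,-0.0452,0],[0,0,0]],[1,[0.0104,-0.0452,0],[0,0,0]],[1,[0,0,0],[0,0,0]],[1,[0,0,0.04],[0,0,0]],[1,[0,0,0.02],[0,0,0]],[1,[0,0,0],[0,0,0]],[1,[0,0,0],[0,0,0]],[1,[0,0,0],[0,0,0]]]'
python3 look.py a9 350 110 550 260
python3 - <<'E'
from h import *
s=dict(np.load("pics/last.npz"))
th=np.linspace(0,6.283,60)
for x,y,z,r in((.6345,.259,.055,.0215),(.6351,.2571,.014,.059)):
    u,v=proj(s,np.stack([x+r*np.cos(th),y+r*np.sin(th),z+0*th],-1)); print(((u.min()+u.max())/2-350)*4,((v.min()+v.max())/2-110)*4,(u.min()-350)*4,(u.max()-350)*4,(v.max()-110)*4)
E
```

```text
time: 21.3
tool_pos: [0.5267, -0.1902, 0.1302]
ee_rot: [-3.141, 0.001, -0.002]
wrist_force: [0.5, -0.5, -0.9]
width: 0.0594
finger_force: 30.0
time: 22.1
tool_pos: [0.6102, 0.1714, 0.13]
ee_rot: [3.141, 0.001, -0.001]
wrist_force: [0.3, 0.2, -0.9]
width: 0.0594
finger_force: 30.0
time: 22.9
tool_pos: [0.6326, 0.2597, 0.073]
ee_rot: [-3.141, -0.003, -0.002]
wrist_force: [-0.2, 0.5, -0.4]
width: 0.0593
finger_force: 30.0
342.51597782322096 455.1226449325801 301.47538085707924 383.55657478936246 476.32399601087104
329.02215811009546 522.9776214046573 218.8194716622345 439.22484455795666 583.3096354255504
```

View pics/a9.png

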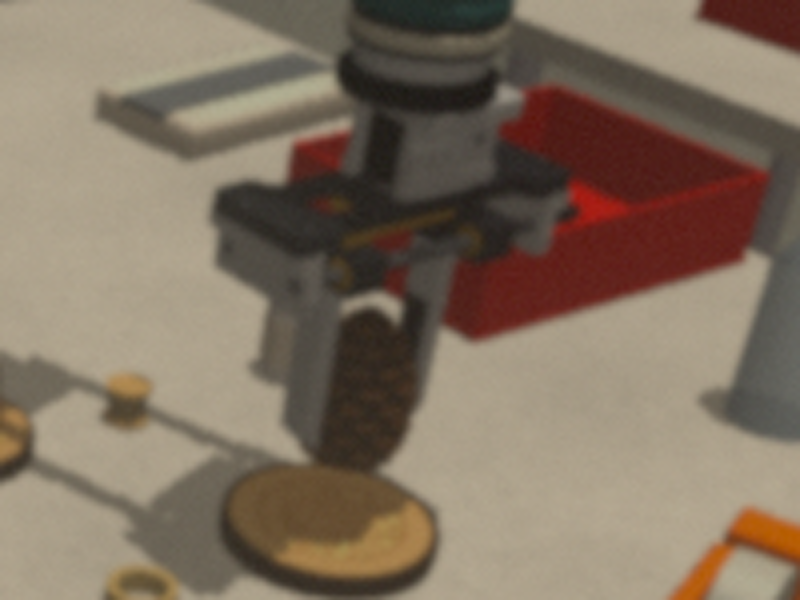

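The cone foot bottom is at (350,472) and the slice centre is at (330,523). I'll shift 3 mm in −y and place it.

```bash
python3 -m crank '[[1,[0.001,0.003,0.02],[0,0,0]],[1,[0,0,0.012],[0,0,0]],[1,[0,0,0.008],[0,0,0]],[1,[0,0,0],[0,0,0]],[1,[0,0,0],[0,0,0]],[0,[0,0,0],[0,0,0]],[0,[0,0,0],[0,0,0]],[0,[0,0,0],[0,0,0]]]'
python3 -m crank '[[0,[0,0,0],[0,0,0]],[0,[0,0,0],[0,0,0]],[0,[0,0,0],[0,0,0]],[0,[0,0,-0.03],[0,0,0]],[0,[0,0,-0.05],[0,0,0]],[0,[0,0,-0.05],[0,0,0]],[0,[0,0,-0.03],[0,0,0]],[0,[-0.03,0.035,-0.02],[0,0,0]]]'
python3 -m crank '[[0,[-0.03,0.035,0],[0,0,0]],[0,[-0.03,0.035,0],[0,0,0]],[0,[-0.03,0.035,0],[0,0,0]],[0,[-0.03,0.035,0],[0,0,0]],[0,[-0.03,0.035,0],[0,0,0]],[0,[0,0,0],[0,0,0]],[0,[0,0,0],[0,0,0]]]'
python3 look.py a10 80 140 500 340
python3 - <<'E'
from h import *
s=dict(np.load("pics/last.npz"))
print(conefit(s,"giant",432,220,.014), pix(s,432,240,.014))
print(conefit(s,"large",338,200,.014), pix(s,338,217,.014))
E
```

```text
time: 23.75
tool_pos: [0.6327, 0.257, 0.0313]
ee_rot: [-3.141, -0.001, -0.001]
wrist_force: [0.1, 0.5, -0.3]
width: 0.0803
finger_force: 0.0
time: 24.55
tool_pos: [0.6052, 0.2247, 0.2118]
ee_rot: [-3.14, -0.003, 0.002]
wrist_force: [0.6, -0.6, -0.8]
width: 0.0941
finger_force: 0.0
time: 25.25
tool_pos: [0.4524, 0.0469, 0.2115]
ee_rot: [-3.141, -0.002, -0.003]
wrist_force: [-0.1, 0.3, 0.3]
width: 0.0936
finger_force: 0.0
(array([0.63327856, 0.25639296]), np.int32(860), 933.9072060070466) [0.63510594 0.25708236 0.014     ]
(array([0.45857275, 0.12380427]), np.int32(479), 523.2088000117801) [0.45693454 0.12604208 0.014     ]
```

View pics/a10.png

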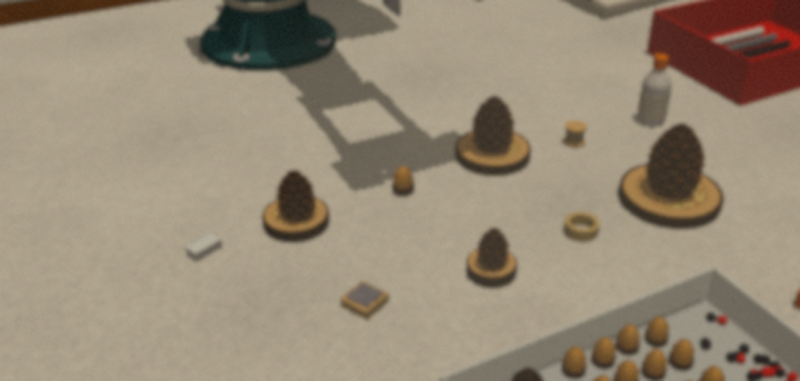

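All four cones stand upright and centred on their own slices. They are at (297,200), (493,250), (493,130) and (675,170) in the crop. The acorn and glue bottle are untouched.

```bash
python3 -c "
from bench import robot
print(robot.close_job())"
```

```text
the job is handed in; nothing more can be done
None
```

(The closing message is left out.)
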